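Lean the washed grader plates up to dry

TASK

Take the comb plate and the window plate out of the slanted rack and lean each against the low upstand to dry: whole lower edge on a rubber mat, toothed edge of the comb plate up and the window plate the same way up as in the rack, square to the upstand, its back resting on it, tilted roughly 20 degrees from vertical. As seen from the robot, the comb plate belongs on the left-hand of the two mats and the window plate on the right-hand one. Leave the plain plate in the rack, and do not shift the eggs, bottle or brush.

Things in the scene. Friction and masses are not known exactly. Their poses are not given: they have to be found in the camera images.
- comb: White plastic comb plate, 100 wide x 140 high x 8 mm, 0.12 kg: four slots 8.5 wide x 40 mm deep in its upper edge leave a middle tooth 32 mm wide and two narrow teeth each side. Origin: middle of its lower edge; z up the plate to the toothed edge, y along its width, x through its thickness. Starts in a slot of the rack, top leaning to the robot, x pointing away from the robot.
- window: White plastic window plate, same outline (100 x 140 x 8 mm, 0.12 kg) with a rectangular opening 68 wide x 50 mm high, from 40 to 90 mm above the lower edge; above it a solid 50 mm high band. Origin and axes as for the comb plate. Starts in another slot of the rack.
- plain: Solid white plastic plate, same outline and axes, no cut-outs. Starts in the remaining slot of the rack and stays there.
- rack: Fixed dark steel rack, three slots one behind the other, plates leaning 28 deg with tops to its -x (robot). Origin on the table; base x 15 to 240, y +-55 mm. Lower edges at x = 70, 134, 198 mm, 22 mm up, each behind a lip 14 mm high and against slats 66 mm up its robot-side face: draw a plate out along its own plane. Plate order varies.
- upstand: Fixed low metal wall, 400 long (y), 80 high, 12 mm thick. Origin on the table, middle of the face looking away from the robot; x points out of that face, y to the robot's left. Flange and braces reach x = -42 mm. Three places along the face at y = -132, 0, +132 mm: two mats and the egg tray, in varying order. Upstand and rack may swap sides.
- mat_a: Fixed black ribbed rubber mat, 90 deep (x) x 126 wide (y) x 3 mm thick, lying at the foot of the upstand, 10 mm from its face. Origin: centre of its underside, on the table; axes parallel to the upstand's.
- mat_b: The other mat, identical to mat_a.
- comb_foot_l (a point): End of the comb plate's lower edge at its y = +50 mm, mid-thickness. About 3 to 5 mm above the table when it stands on a mat.
- comb_foot_r (a point): End of the comb plate's lower edge at its y = -50 mm, mid-thickness. About 3 to 5 mm above the table when it stands on a mat.
- window_foot_l (a point): End of the window plate's lower edge at its y = +50 mm, mid-thickness. About 3 to 5 mm above the table when it stands on a mat.
- window_foot_r (a point): End of the window plate's lower edge at its y = -50 mm, mid-thickness. About 3 to 5 mm above the table when it stands on a mat.
- lamp_bar: Fixed candling lamp: metal tube of diameter 32 mm, its axis 250 mm above the table, parallel to the upstand and 100 mm in front of its face, over the far edge of the mats. Carried by posts 16 mm square and 262 mm high at its y = +-212 mm, just beyond the ends of the upstand. Origin on the table, below the middle of the tube; axes parallel to the upstand's. Keep clear of it.
- egg_tray: Loose piece of pulp egg tray with four brown eggs, 100 x 100 mm, 65 mm high overall, in the third place at the upstand. Origin: centre of its underside. Bystander.
- bottle: Loose upright white bottle, diameter 64 mm, 190 mm high, standing on the side of the mats away from the robot. Origin: centre of its underside. Bystander.
- brush: Loose brush, about 170 mm long, lying on the table on the robot side of the upstand. Bystander.
Mind the look-alikes: they are no part of the job. What is shaped like the comb but orange is not meant.

How it is judged:
By the outcome, as a careful person would: the job done as asked, in the order asked, and still so for the second after the job is handed in, with the robot touching nothing.
It also fails if it takes over 70 s, if anything falls off the work surface, if the arm or the gripper's body presses on something with over 40 N, if the wrist force passes 120 N, or if a joint passes its speed limit or range.

ROBOT

A 6-joint arm with a two-finger parallel gripper is mounted at the origin on the work surface. World frame = base frame: x ahead of the robot, y to its left, z up, the work surface at z = 0. Lengths are in m, angles in degrees, forces in N, time in s.
With the tool pointing down it reaches from about 0.275 to 0.825 m from the base axis. Payload 4.9 kg.
Tool frame: the origin (TCP) lies at the very end of the fingers, on their centre line; the grasp point (between the pads) lies r.hold_point_z behind it (r.hold_point_z is the distance from the TCP to the grasp point, in m); z points along the fingers, y is the direction in which the jaws open and shut (so a half turn about z gives the same grasp; the last joint's range is limited). The gripper opens to 85 mm and grips with 20 to 120 N. Pads are 22 mm wide; open, the fingers measure 114 mm over their backs; the gripper's body (76 mm by 85 mm) begins 54 mm behind the grasp point. The pads swing forward as they close: fully open they stand 13 mm farther back than shut.
Start: joints at [-80.569, 18.69, -11.035, 60.275, 0, 82.311], TCP at [0.162, -0.526, 0.231] pointing down, gripper open.
Joint ranges: [-152.03, 152.03], [-55.5, 102.48], [-74.3, 77.21], [-110.64, 120.58], [-84.22, 78.4], [-180, 180]. Speed limits (degrees/s): [147.25, 147.25, 180, 180, 180, 180].

INTERFACE

Orientations are given as a 3x3 rotation matrix whose columns are the frame's x, y, z axes.
In Python, from cell import monitor, cams, workorder, r gives the robot as it stands.
- The arm moves only by the tool carry_out, never from a script. Its argument "commands" is a list of rows, each a list of 6 numbers: the shift along the tool's x, y, z in mm, then the turn, a rotation vector about the tool's x, y, z in degrees. A call has 1 to 20 rows; each row is the pose to reach, as a shift and turn from the pose commanded when the call began, along the tool's axes at that moment; what a row does not reach only later rows make up. A row lasts 1/8 s, in which the tool goes at most 62.5 mm and 10.7 degrees, less where a joint would pass 70% of its speed; a pose out of reach is approached as far as the arm can. A call with a gripper value outside its range is refused whole. "jaw" is the gripper command: -1 is fully open, 1 is shut, values between are in proportion, set as the call begins (left out, the last holds). The fingers move at their own pace and stop on an object; "newtons" is the grip in N (left out, the last holds). Time passes only in rows, so rows that repeat a pose let the fingers close. It gives the time, the measured TCP pose, the force and the opening at its end, in the units of the state.
- monitor.get_state(): the state, without advancing time (a new reading comes with each control period).
- cams.capture(name): name is "side" or "top"; returns (picture, depth): 420x560x3 uint8, blue, green, red; 420x560 float32, m along the optical axis (not along the pixel's ray), 0 where there is no reading.
- cams.camera_model(name): a dict with "intrinsics" (3x3 intrinsics, pixels), "D" ([k1, k2, p1, p2, k3] as OpenCV has them; the pictures are not rectified), "position" and "attitude" of the camera in the world. Camera axes: x right, y down, z forward; pixel columns grow to the right and rows downward; lengths in m; the calibration is good to about 2 mm. A picture is of the moment at which its call begins. camera_model takes no time and is no camera call.
- workorder.close_job(): hands the job in, once; it reports no verdict.
The state is a dict: "clock": time; "joint_positions": joint angles; "qd": joint speeds; "effort": joint torques, N m; "tool_pos": TCP position; "eef_rot": TCP orientation; "ft_force": force on the tool from outside, world axes, zero at the start; "ft_torque": the same for the moment, N m; "gripper_width": opening from 0.0 (shut) to 1.0 (fully open).
Only numpy, scipy, OpenCV 4.12 (cv2) and the standard library are available. Lean on these libraries where they do the work, as an engineer would, in place of code of your own. Each camera call takes 0.05 s, during which the arm holds its last target. There are 200 camera calls.

## Working session

There is one attempt and no reset: what is moved stays moved. The work goes in short steps, Python scripts to look and compute and a tool call to move; the robot and the scene stay as the last step left them, time stands still between calls to the robot, and variables do not carry over. Pictures are saved under pics/ and viewed, about 8 in all and at most 12, crops included, and the job is handed in when it is done.

Besides the shell and the picture viewer there is one more tool, called after "Emit:" as name(argument=value, ...) on one line, values as JSON. carry_out: Moves the arm, as the interface text tells. Its arguments: {"type":"object","properties":{"commands":{"type":"array","items":{"type":"array","items":{"type":"number"}}},"jaw":{"type":"number"},"newtons":{"type":"number"}},"required":["commands"]}

```bash
ls; mkdir -p pics
python3 - <<'E'
from cell import monitor,cams,workorder,r
import cv2,numpy as np
np.set_printoptions(precision=4,suppress=True)
for n in("side","top"):
    p,d=cams.capture(n); cv2.imwrite(f"pics/{n}0.png",p); np.save(f"pics/{n}0.npy",d)
    m=cams.camera_model(n); print(n,m)
print(r.hold_point_z,monitor.get_state())
E
```

```text
pics
side {'intrinsics': array([[388.9462,   0.    , 284.4147],
       [  0.    , 388.9462, 203.7667],
       [  0.    ,   0.    ,   1.    ]]), 'D': array([-0.1097,  0.    ,  0.    ,  0.    ,  0.    ]), 'position': array([ 0.6034, -0.7681,  0.5561]), 'attitude': array([[ 0.9985, -0.0387,  0.0394],
       [-0.0543, -0.5581,  0.828 ],
       [-0.01  , -0.8289, -0.5594]])}
top {'intrinsics': array([[481.4752,   0.    , 276.2763],
       [  0.    , 481.4752, 213.4514],
       [  0.    ,   0.    ,   1.    ]]), 'D': array([-0.1704,  0.    ,  0.    ,  0.    ,  0.    ]), 'position': array([ 0.5493, -0.022 ,  1.0801]), 'attitude': array([[-0.0171, -0.9979,  0.0623],
       [-0.9998,  0.0178,  0.0108],
       [-0.0119, -0.0621, -0.998 ]])}
0.0187 {'clock': 0.1, 'joint_positions': array([-80.5684,  18.7313, -11.0853,  60.2725,  -0.0023,  82.3103]), 'qd': array([-0.0862, -0.0332,  0.1846, -0.0517,  0.0125,  0.0022]), 'effort': array([  0.0012, -44.4238,  26.3039,   0.0079,  -0.0001,  -0.    ]), 'tool_pos': array([ 0.1618, -0.5251,  0.2306]), 'eef_rot': array([[ 0.9557,  0.2944, -0.0003],
       [ 0.2944, -0.9557,  0.0015],
       [ 0.0002, -0.0015, -1.    ]]), 'ft_force': array([ 0.112 , -0.9686,  0.0053]), 'ft_torque': array([0.0513, 0.0282, 0.0063]), 'gripper_width': 0.9965886206562667}
```

View pics/top0.png

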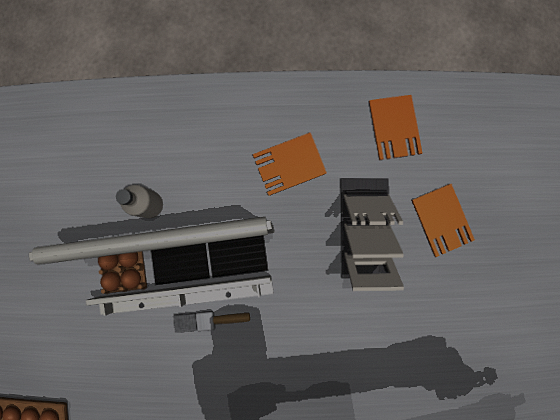

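View pics/side0.png

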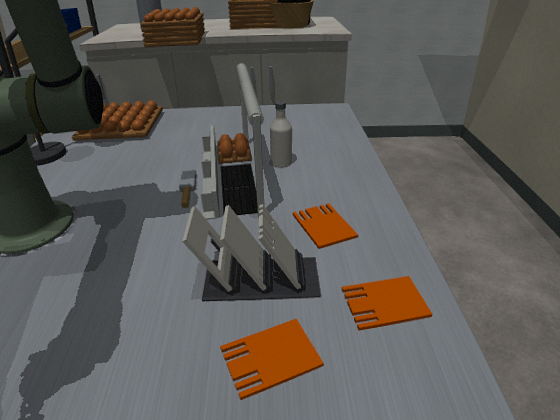

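The top view shows the rack at about (370,235). From near to far it holds the window plate (373,275), plain plate (372,240) and comb plate (371,208). The orange combs at (290,163), (395,127) and (442,220) are look-alikes, so I leave them. The mats are at (180,263) and (238,258), the egg tray at (122,270) and the lamp bar above them. The comb goes on the mat at (180,263) and the window plate on the one at (238,258).

```bash
cat > h.py <<'E'
import numpy as np,cv2
from cell import monitor,cams,workorder,r
np.set_printoptions(precision=4,suppress=True)
def cloud(n,d):
    m=cams.camera_model(n);K=np.array(m["intrinsics"]);R=np.array(m["attitude"]);t=np.array(m["position"])
    v,u=np.mgrid[0:d.shape[0],0:d.shape[1]]
    q=cv2.undistortPoints(np.stack([u,v],-1).reshape(-1,1,2).astype(float),K,np.array(m["D"])).reshape(d.shape+(2,))
    return np.dstack([q,np.ones(d.shape)])*d[...,None]@R.T+t
def proj(n,P):
    m=cams.camera_model(n);R=np.array(m["attitude"]);t=np.array(m["position"])
    rv=cv2.Rodrigues(R.T)[0]
    return cv2.projectPoints(np.array(P,float).reshape(-1,1,3),rv,-R.T@t,np.array(m["intrinsics"]),np.array(m["D"]))[0][:,0]
E
python3 - <<'E'
from h import *
T=cloud("top",np.load("pics/top0.npy"));S=cloud("side",np.load("pics/side0.npy"))
Timg=cv2.imread("pics/top0.png")
def sh(P,name):
    r_=cv2.minAreaRect((P[:,:2]*1000).astype(np.float32));print(name,len(P),r_,"z",np.percentile(P[:,2],[5,50,95]))
def box(C,u0,u1,v0,v1): return C[v0:v1,u0:u1].reshape(-1,3)
P=box(T,80,275,275,315);P=P[(P[:,2]>.074)&(P[:,2]<.087)];sh(P,"upstand top")
P=box(T,25,275,215,265);P=P[(P[:,2]>.24)&(P[:,2]<.275)];sh(P,"lamp")
a=np.linalg.svd(P-P.mean(0),full_matrices=False)[2][0];print(a,P.mean(0))
P=box(T,150,270,230,290);P=P[P[:,2]<.012];sh(P,"mats")
for n,C in(("T",T),("S",S)):
    A=C.reshape(-1,3);A=A[(A[:,0]>.3)&(A[:,0]<.7)&(A[:,1]>-.36)&(A[:,1]<-.12)&(A[:,2]>.015)]
    print(n,len(A),A.min(0),A.max(0))
# table height check
for n,C,b in(("T",T,(450,550,270,320)),("S",S,(100,200,250,330))):
    print(n,"table z",np.percentile(box(C,*b)[:,2],[10,50,90]))
P=box(T,95,150,245,295);P=P[P[:,2]>.03];sh(P[P[:,2]<.1],"eggs")
P=box(T,105,170,175,225);P=P[P[:,2]>.03];sh(P,"bottle")
c=Timg[165:305,320:480];cv2.imwrite("pics/c1.png",cv2.resize(c,None,fx=4.5,fy=4.2,interpolation=cv2.INTER_CUBIC)[:600,:800])
# rack base dark
E
```

```text
upstand top 1087 ((451.88043212890625, 202.18789672851562), (14.026687622070312, 399.6484069824219), 6.536597728729248) z [0.0771 0.0803 0.0833]
lamp 4351 ((556.8438110351562, 214.72018432617188), (33.48848342895508, 440.17535400390625), 6.671685695648193) z [0.2545 0.2639 0.2677]
[-0.115   0.9934  0.0004] [0.5572 0.2057 0.2629]
mats 4998 ((514.9728393554688, 143.3245391845703), (271.5287170410156, 134.18336486816406), 89.0666732788086) z [-0.0008  0.0032  0.0068]
T 4750 [ 0.4535 -0.26    0.0159] [ 0.6645 -0.1566  0.1519]
S 5850 [ 0.455  -0.2637  0.0154] [ 0.6663 -0.1572  0.1499]
T table z [-0.0021  0.0004  0.003 ]
S table z [-0.0005  0.0009  0.0023]
eggs 1279 ((486.2943420410156, 325.18701171875), (93.11636352539062, 121.86015319824219), 6.407687187194824) z [0.0334 0.0526 0.0651]
bottle 1106 ((587.0421752929688, 146.39134216308594), (339.1999206542969, 63.645164489746094), 66.7419204711914) z [0.0474 0.1288 0.1916]
```

View pics/c1.png

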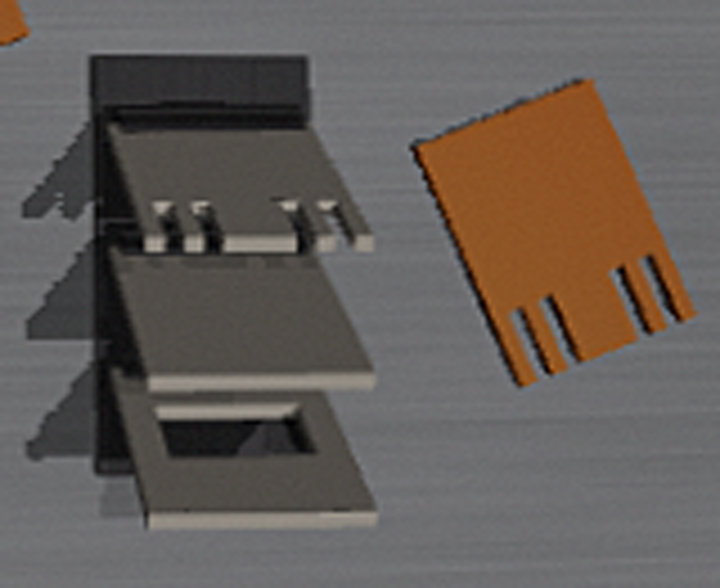

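```bash
cat > fit.py <<'E'
from h import *
def plates(img,d,boxes):
    T=cloud("top",d);out={}
    for k,(u0,u1,v0,v1) in boxes.items():
        P=T[v0:v1,u0:u1].reshape(-1,3);P=P[(P[:,2]>.035)]
        best=None;rng=np.random.default_rng(0)
        for i in range(400):
            a,b,c=P[rng.choice(len(P),3,replace=False)];n=np.cross(b-a,c-a);n/=np.linalg.norm(n)+1e-12
            n*=np.sign(n[2]); 
            if n[0]<.5: continue
            m=abs((P-a)@n)<.003
            if best is None or m.sum()>best.sum(): best=m
        Q=P[best];c=Q.mean(0);n=np.linalg.svd(Q-c,full_matrices=False)[2][2];n*=np.sign(n[2])
        Q=P[abs((P-c)@n)<.004];c=Q.mean(0);n=np.linalg.svd(Q-c,full_matrices=False)[2][2];n*=np.sign(n[2])
        y=np.cross([0,0,1],n);y/=np.linalg.norm(y);u=np.cross(n,y)
        uv=np.c_[(Q-c)@y,(Q-c)@u]*1000
        rect=cv2.minAreaRect(uv.astype(np.float32))
        lo,hi=np.percentile(uv,[.7,99.3],axis=0)
        top=c+((lo[0]+hi[0])/2*y+hi[1]*u)/1000
        print(k,len(Q),"n",n,"tilt",np.degrees(np.arcsin(n[2])),"yaw",np.degrees(np.arctan2(n[1],n[0])),"rect",rect,"ext",lo,hi,"topmid(front face)",top, "z rms",((Q-c)@n).std())
E
python3 - <<'E'
from fit import *
img=cv2.imread("pics/top0.png");d=np.load("pics/top0.npy")
plates(img,d,dict(comb=(343,404,194,222),plain=(343,404,223,254),window=(343,405,256,287)))
T=cloud("top",d);P=T[178:194,335:395].reshape(-1,3);g=img[178:194,335:395].reshape(-1,3).mean(1)
P=P[(g<70)&(P[:,2]>.004)];rr=cv2.minAreaRect((P[:,:2]*1000).astype(np.float32));print("base",rr,np.median(P[:,2]))
S=cloud("side",np.load("pics/side0.npy")).reshape(-1,3)
# side cloud: plate points, top edge and side edges
A=S[(S[:,0]>.4)&(S[:,0]<.7)&(S[:,1]>-.3)&(S[:,1]<-.12)]
E
```

```text
comb 1209 n [ 0.8777 -0.0085  0.4792] tilt 28.632888456729283 yaw -0.5575255991921425 rect ((-0.15813446044921875, 1.7941818237304688), (132.9109649658203, 100.90699768066406), 88.86885070800781) ext [-49.5188 -62.8841] [50.3447 66.293 ] topmid(front face) [ 0.5884 -0.2082  0.1486] z rms 0.0010724917841623612
plain 1409 n [ 0.8805 -0.0103  0.4739] tilt 28.28585854870888 yaw -0.6722734932998851 rect ((-0.28557586669921875, -1.1552658081054688), (131.99520874023438, 101.75093841552734), 89.09590911865234) ext [-50.051  -63.8557] [49.7626 62.5807] topmid(front face) [ 0.5253 -0.2073  0.1471] z rms 0.0009753120624636187
window 1137 n [ 0.8882 -0.007   0.4594] tilt 27.34951343032758 yaw -0.45066359698211855 rect ((-0.9603500366210938, -10.811153411865234), (101.22677612304688, 125.25458526611328), 0.16318608820438385) ext [-50.5535 -68.4098] [49.4056 50.0527] topmid(front face) [ 0.4627 -0.2067  0.1469] z rms 0.0011865694039331783
base ((641.2437133789062, -132.94992065429688), (75.37580108642578, 278.1611633300781), 24.48204231262207) 0.007576902567332677
```

```bash
cat >> h.py <<'E'
from scipy.spatial.transform import Rotation as Ro
def frame(yaw,tilt):  # tool x=plate y, tool y=plate x(n), tool z=-u
    a,t=np.radians([yaw,tilt]);h=np.array([np.cos(a),np.sin(a),0]);z=np.array([0,0,1])
    n=h*np.cos(t)+z*np.sin(t);u=-h*np.sin(t)+z*np.cos(t);return np.c_[np.cross(u,n),n,-u]
def go(p,R,p0=None,R0=None):
    s=monitor.get_state();p0=s["tool_pos"] if p0 is None else p0;R0=s["eef_rot"] if R0 is None else R0
    sh=R0.T@(np.array(p)-p0)*1000;rv=Ro.from_matrix(R0.T@R).as_rotvec(degrees=True)
    print("p0",np.array(p0),"shift",sh.round(1),"turn",rv.round(2),"grip",s["gripper_width"],"F",s["ft_force"],"t",s["clock"])
E
python3 - <<'E'
from h import *
R=frame(-.55,28);g=np.array([.6027,-.2084,.1138]);print(R)
go(g-.1*R[:,2],R)
E
```

```text
[[ 0.0096  0.8829  0.4694]
 [ 1.     -0.0085 -0.0045]
 [ 0.      0.4695 -0.8829]]
p0 [ 0.1618 -0.5251  0.2306] shift [ 469.8 -187.1   28.8] turn [-24.22  17.59 -70.82] grip 0.9965886206562667 F [ 0.112  -0.9686  0.0053] t 0.1
```

Emit:
carry_out(commands=[[45,-18,3,-2.4,1.8,-7.1],[92,-37,6,-4.8,3.5,-14.2],[139,-56,9,-7.3,5.3,-21.2],[186,-75,12,-9.7,7,-28.3],[233,-93,15,-12.1,8.8,-35.4],[280,-112,18,-14.5,10.6,-42.5],[330,-131,21,-17,12.3,-49.6],[380,-150,24,-19.4,14.1,-56.7],[430,-170,27,-21.8,15.8,-63.7],[469.8,-187.1,28.8,-24.2,17.6,-70.8],[469.8,-187.1,28.8,-24.2,17.6,-70.8],[469.8,-187.1,28.8,-24.2,17.6,-70.8],[469.8,-187.1,28.8,-24.2,17.6,-70.8],[469.8,-187.1,28.8,-24.2,17.6,-70.8]], jaw=0.0, newtons=40)

```text
clock: 1.85
tool_pos: [0.5555, -0.2094, 0.2027]
eef_rot: [[0.011, 0.883, 0.47], [1.0, -0.01, -0.007], [-0.001, 0.47, -0.883]]
ft_force: [0.0, -0.2, -0.0]
gripper_width: 0.499
```

Run:
```python
from h import *
R=frame(-.55,28);g=np.array([.6027,-.2084,.1138]);go(g,R);print(monitor.get_state()["joint_positions"])
p,d=cams.capture("side");cv2.imwrite("pics/s1.png",cv2.resize(p[120:330,130:350],None,fx=2.7,fy=2.7))
```

```text
p0 [ 0.5555 -0.2094  0.2027] shift [  1.6  -0.1 100.6] turn [ 0.01  0.12 -0.06] grip 0.4992782647786399 F [ 0.0054 -0.2252 -0.0405] t 1.85
[-35.8306   8.721  -36.2453  21.4978  15.6393  58.0872]
```

View pics/s1.png

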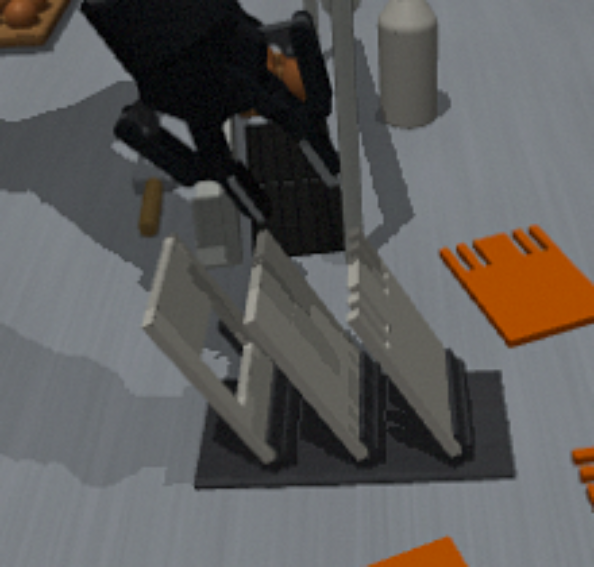

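The gripper at crop (255,190) straddles the comb's plane, with the comb teeth at (365,290). The descent path is clear.

Emit:
carry_out(commands=[[1,0,12,0,0,0],[1.5,0,27,0,0,0],[1.5,0,42,0,0,0],[1.5,0,57,0,0,0],[1.5,0,72,0,0,0],[1.5,0,87,0,0,0],[1.5,0,100.5,0,0,0],[1.5,0,100.5,0,0,0],[1.5,0,100.5,0,0,0]])

```text
clock: 3.02
tool_pos: [0.6062, -0.2084, 0.1154]
eef_rot: [[0.009, 0.88, 0.475], [1.0, -0.006, -0.007], [-0.003, 0.475, -0.88]]
ft_force: [5.2, -0.1, 2.3]
gripper_width: 0.498
```

Emit:
carry_out(commands=[[0,0,0,0,0,0],[0,0,0,0,0,0],[0,0,0,0,0,0],[0,0,0,0,0,0],[0,0,0,0,0,0],[0,0,0,0,0,0]], jaw=1, newtons=40)

```text
clock: 3.78
tool_pos: [0.6028, -0.2076, 0.1135]
eef_rot: [[0.01, 0.883, 0.469], [1.0, -0.008, -0.006], [-0.001, 0.469, -0.883]]
ft_force: [0.4, -0.1, -0.8]
gripper_width: 0.089
```

Run:
```python
from h import *
p,d=cams.capture("side");cv2.imwrite("pics/s2.png",cv2.resize(p[120:330,130:350],None,fx=2.7,fy=2.7))
R=frame(-.55,28);g=np.array([.6027,-.2084,.1138]);go(g,R)
```

```text
p0 [ 0.6028 -0.2076  0.1136] shift [-0.8  0.  -0.2] turn [-0.02  0.06  0.  ] grip 0.08768475933766914 F [ 0.0903 -0.0884 -2.1232] t 3.825
```

View pics/s2.png

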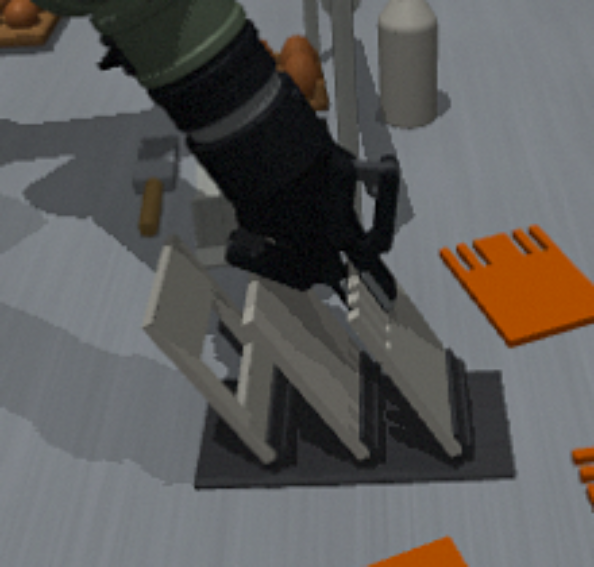

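The comb is gripped: the opening is 0.088, about 7.5 mm. I draw it out along its own plane.

Emit:
carry_out(commands=[[0,0,-4,0,0,0],[0,0,-10,0,0,0],[0,0,-18,0,0,0],[0,0,-27,0,0,0],[0,0,-40,0,0,0],[0,0,-55,0,0,0],[0,0,-70,0,0,0],[0,0,-85,0,0,0],[0,0,-100,0,0,0],[0,0,-115,0,0,0],[0,0,-130,0,0,0],[0,0,-140,0,0,0],[0,0,-140,0,0,0],[0,0,-140,0,0,0]])

```text
clock: 5.58
tool_pos: [0.5372, -0.2067, 0.237]
eef_rot: [[0.01, 0.883, 0.469], [1.0, -0.008, -0.005], [-0.001, 0.469, -0.883]]
ft_force: [0.2, -0.1, -0.6]
gripper_width: 0.09
```

```bash
cat >> h.py <<'E'
O=np.array([.4577,.2030,0]);YU=6.6
def place(y,dx=0,lift=0,tilt=20,L=.1033):
    a=np.radians(YU);X=np.array([np.cos(a),np.sin(a),0]);Y=np.array([-X[1],X[0],0]);R=frame(YU,tilt)
    b=O+X*(.0318+dx)+Y*y+np.array([0,0,.0044]);return b-R[:,2]*(L+lift),R
E
python3 - <<'E'
from h import *
p,R=place(0,.012,.1);print(p);go(p,R)
p2,R=place(0,.004,.0);print(p2)
p,d=cams.capture("side");cv2.imwrite("pics/s3.png",p)
E
```

```text
[0.4321 0.2    0.1954]
p0 [ 0.5372 -0.2067  0.237 ] shift [ 405.7 -115.7  -14.8] turn [ 7.97  2.96 -6.54] grip 0.08973088579646903 F [ 0.2039 -0.0772 -0.6096] t 5.575
[0.4582 0.2031 0.1015]
```

Emit:
carry_out(commands=[[0,10,-18,0,0,0],[0,18,-36,0,0,0],[0,-3,-48,0,0,0],[0,-25,-59,0,0,0],[40,-32,-58,0.8,0.3,-0.6],[80,-39,-57,1.6,0.6,-1.3],[120,-46,-56,2.4,0.9,-2],[160,-53,-56,3.2,1.2,-2.6],[200,-60,-55,4,1.5,-3.3],[240,-67,-54,4.8,1.8,-3.9],[280,-75,-53,5.6,2.1,-4.6],[320,-82,-52,6.4,2.4,-5.2],[360,-90,-51,7.2,2.7,-5.9],[390,-95,-50,7.7,2.9,-6.3],[405.7,-97,-50,8,3,-6.5],[405.7,-107,-32,8,3,-6.5],[405.7,-115.7,-15,8,3,-6.5],[405.7,-115.7,-15,8,3,-6.5],[405.7,-115.7,-15,8,3,-6.5]])

```text
clock: 8.0
tool_pos: [0.4325, 0.2001, 0.1962]
eef_rot: [[-0.115, 0.933, 0.34], [0.993, 0.107, 0.04], [0.001, 0.342, -0.94]]
ft_force: [0.3, 0.2, -0.5]
gripper_width: 0.091
```

Run:
```python
from h import *
for dx,l in((.006,.02),(.004,0)):
    p,R=place(0,dx,l);go(p,R)
p,d=cams.capture("side");t,d2=cams.capture("top")
cv2.imwrite("pics/s4.png",np.hstack([cv2.resize(p[80:260,150:330],(400,400)),cv2.resize(t[200:330,80:210],(400,400))]))
```

```text
p0 [0.4325 0.2001 0.1962] shift [-0.1 -6.3 78.6] turn [ 0.01 -0.04 -0.03] grip 0.09073573965316128 F [ 0.2689  0.226  -0.4703] t 8.0
p0 [0.4325 0.2001 0.1962] shift [-0.1 -8.2 97.9] turn [ 0.01 -0.04 -0.03] grip 0.09073573965316128 F [ 0.2689  0.226  -0.4703] t 8.0
```

View pics/s4.png

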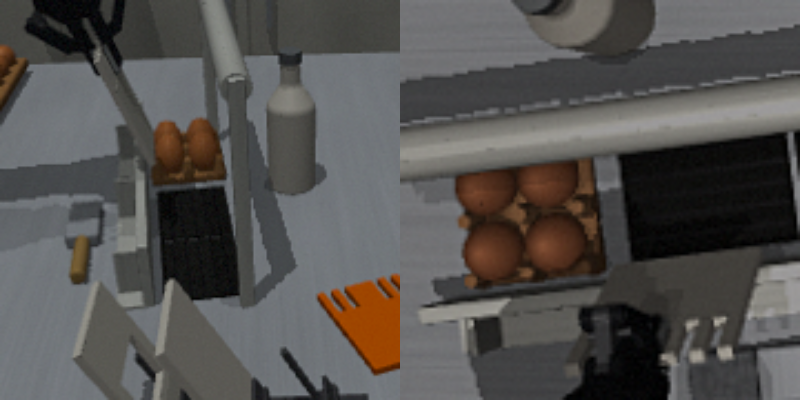

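The comb hangs over the upstand with its lower edge at right-half (605–760,255). Correcting for height, that is centred on the left mat, with clear space to the eggs at (600,230). I lower it.

Emit:
carry_out(commands=[[0,-1,15,0,0,0],[0,-2,30,0,0,0],[0,-4,45,0,0,0],[0,-5,60,0,0,0],[0,-6,75,0,0,0],[0,-7,83,0,0,0],[0,-7.5,90,0,0,0],[0,-8,94,0,0,0],[0,-8,94,0,0,0],[0,-8,94,0,0,0]])

```text
clock: 9.35
tool_pos: [0.4568, 0.2029, 0.1051]
eef_rot: [[-0.115, 0.933, 0.34], [0.993, 0.108, 0.04], [0.001, 0.342, -0.94]]
ft_force: [0.1, -0.9, -0.9]
gripper_width: 0.09
```

Run:
```python
from h import *
for dx in(.004,0): p,R=place(0,dx,0);go(p,R)
p,d=cams.capture("side");t,d2=cams.capture("top")
cv2.imwrite("pics/s5.png",np.hstack([cv2.resize(p[105:225,180:300],(400,400),interpolation=cv2.INTER_CUBIC),cv2.resize(t[220:320,110:210],(400,400),interpolation=cv2.INTER_CUBIC)]))
```

```text
p0 [0.4568 0.2029 0.1051] shift [0.  0.1 3.8] turn [ 0.02 -0.03 -0.03] grip 0.0903349535160269 F [ 0.1093 -0.8558 -0.8533] t 9.35
p0 [0.4568 0.2029 0.1051] shift [ 0.  -3.7  2.5] turn [ 0.02 -0.03 -0.03] grip 0.0903349535160269 F [ 0.1093 -0.8558 -0.8533] t 9.35
```

View pics/s5.png

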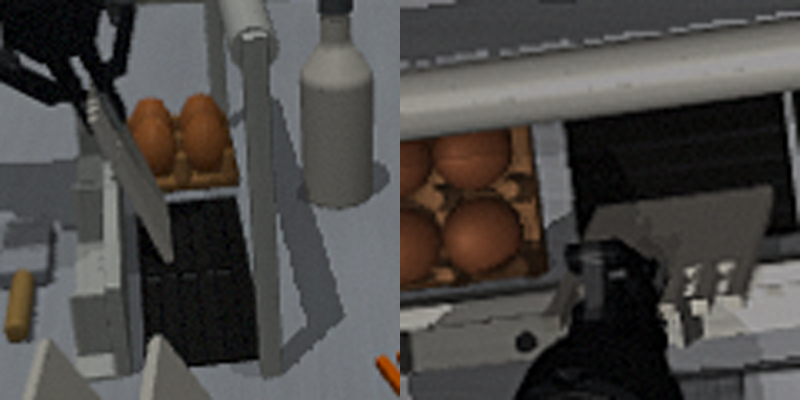

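The comb sits centred over its mat, its foot at left-half (168,262), clear of the upstand and eggs. I go down to contact next.

Emit:
carry_out(commands=[[0,0,1.5,0,0,0],[0,0,3,0,0,0],[0,0,3.5,0,0,0],[0,0,3.5,0,0,0]])

```text
clock: 9.95
tool_pos: [0.4577, 0.2029, 0.1014]
eef_rot: [[-0.115, 0.934, 0.339], [0.993, 0.108, 0.04], [0.001, 0.342, -0.94]]
ft_force: [0.1, -0.5, -0.7]
gripper_width: 0.088
```

Emit:
carry_out(commands=[[0,-0.5,0.5,0,0,0],[0,-1,1,0,0,0],[0,-1.5,1,0,0,0],[0,-1.5,1,0,0,0]])

```text
clock: 10.45
tool_pos: [0.4576, 0.2029, 0.101]
eef_rot: [[-0.114, 0.933, 0.342], [0.993, 0.107, 0.04], [0.0, 0.344, -0.939]]
ft_force: [-3.3, -1.6, 7.5]
gripper_width: 0.088
```

Emit:
carry_out(commands=[[0,-0.7,-0.6,0,0,0],[0,-1.5,-0.6,0,0,0],[0,-2.2,-0.4,0,0,0],[0,-2.2,-0.4,0,0,0]])

```text
clock: 10.95
tool_pos: [0.4563, 0.2029, 0.1008]
eef_rot: [[-0.114, 0.932, 0.343], [0.993, 0.107, 0.04], [0.001, 0.345, -0.938]]
ft_force: [1.9, -1.4, 5.8]
gripper_width: 0.092
```

Emit:
carry_out(commands=[[0,0,0,0,0,0],[0,0,0,0,0,0],[0,0,0,0,0,0],[0,0,0,0,0,0],[0,0,0,0,0,0]], jaw=0.4)

```text
clock: 11.58
tool_pos: [0.4544, 0.2025, 0.0995]
eef_rot: [[-0.115, 0.934, 0.339], [0.993, 0.108, 0.04], [0.001, 0.342, -0.94]]
ft_force: [0.9, -0.2, 0.1]
gripper_width: 0.299
```

Run:
```python
from h import *
print({k:v for k,v in monitor.get_state().items() if k in("ft_force","gripper_width","tool_pos")})
p,d=cams.capture("side");t,d2=cams.capture("top")
cv2.imwrite("pics/s6.png",np.hstack([cv2.resize(p[105:225,180:300],(400,400),interpolation=cv2.INTER_CUBIC),cv2.resize(t[220:320,110:210],(400,400),interpolation=cv2.INTER_CUBIC)]))
```

```text
{'tool_pos': array([0.4544, 0.2025, 0.0995]), 'ft_force': array([ 0.8534, -0.2302,  0.059 ]), 'gripper_width': 0.2991696720444982}
```

View pics/s6.png

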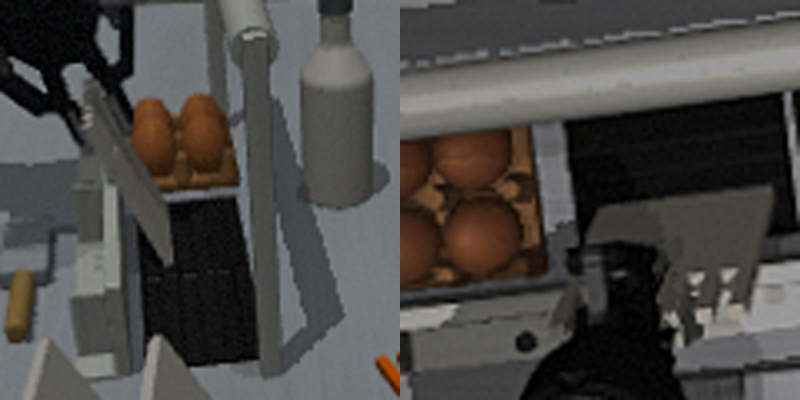

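The comb stands on the left mat leaning on the upstand, its foot at left-half (168,265) and the eggs untouched. I back off along the plate and go for the window plate.

Emit:
carry_out(commands=[[0,0,-5,0,0,0],[0,0,-15,0,0,0],[0,0,-30,0,0,0],[0,0,-50,0,0,0],[0,0,-75,0,0,0],[0,0,-100,0,0,0],[0,0,-120,0,0,0],[0,0,-120,0,0,0],[0,0,-120,0,0,0]])

```text
clock: 12.8
tool_pos: [0.4136, 0.1977, 0.2122]
eef_rot: [[-0.115, 0.934, 0.34], [0.993, 0.108, 0.04], [0.001, 0.342, -0.94]]
ft_force: [-0.2, -0.0, -0.1]
gripper_width: 0.297
```

Run:
```python
from h import *
t,d=cams.capture("top");cv2.imwrite("pics/t7.png",t);np.save("pics/t7.npy",d)
from fit import plates
plates(t,d,dict(plain=(343,404,223,254),window=(343,405,256,287),comb=(160,210,262,300)))
R=frame(-.55,28);g=np.array([.4763,-.2069,.1132]);go(g-.1*R[:,2],R)
```

```text
plain 1450 n [ 0.8711 -0.0115  0.4909] tilt 29.40184250535132 yaw -0.7593785599663986 rect ((-0.3022956848144531, 0.5065231323242188), (130.8098602294922, 101.83399963378906), 88.85710906982422) ext [-49.9662 -63.4701] [49.7666 61.7473] topmid(front face) [ 0.5257 -0.2074  0.1437] z rms 0.0010627270973230546
window 1088 n [ 0.888  -0.0092  0.4598] tilt 27.374730455336174 yaw -0.5930749066501856 rect ((-0.9742889404296875, -13.399917602539062), (101.17096710205078, 125.0819091796875), 0.23592397570610046) ext [-50.9086 -71.8449] [49.1775 47.802 ] topmid(front face) [ 0.4626 -0.2067  0.1472] z rms 0.0011785501693443174
comb 892 n [0.9131 0.1111 0.3923] tilt 23.096019007087293 yaw 6.939452996953016 rect ((4.422252655029297, 1.6544036865234375), (91.69781494140625, 114.46143341064453), 0.9056094884872437) ext [-41.3328 -54.2222] [47.1576 56.4712] topmid(front face) [0.443  0.193  0.1376] z rms 0.001076782468547313
p0 [0.4134 0.1976 0.2117] shift [-403.2  -32.1   -0.9] turn [-8.05 -2.92  6.51] grip 0.3019299512655752 F [ 0.0446  0.9917 -0.7315] t 12.85
```

Emit:
carry_out(commands=[[-40,-3,0,-0.8,-0.3,0.6],[-80,-6,0,-1.6,-0.6,1.3],[-120,-9,0,-2.4,-0.9,2],[-160,-13,0,-3.2,-1.2,2.6],[-200,-16,0,-4,-1.5,3.3],[-240,-19,0,-4.8,-1.8,3.9],[-280,-22,0,-5.6,-2,4.6],[-320,-25,0,-6.4,-2.3,5.2],[-360,-28,0,-7.2,-2.6,5.9],[-390,-31,0,-7.8,-2.8,6.3],[-403.2,-32.1,-1,-8,-2.9,6.5],[-403.2,-32.1,-1,-8,-2.9,6.5],[-403.2,-32.1,-1,-8,-2.9,6.5]], jaw=0.0)

```text
clock: 14.48
tool_pos: [0.4295, -0.205, 0.2017]
eef_rot: [[0.008, 0.883, 0.469], [1.0, -0.008, -0.002], [0.002, 0.469, -0.883]]
ft_force: [-0.2, -0.5, 0.2]
gripper_width: 0.508
```

Run:
```python
from h import *
R=frame(-.55,28);g=np.array([.4763,-.2069,.1132]);go(g,R)
```

```text
p0 [ 0.4295 -0.205   0.2017] shift [ -1.7  -0.1 100.2] turn [-0.04 -0.12  0.03] grip 0.5082913102888582 F [-0.2247 -0.4667  0.225 ] t 14.475
```

Emit:
carry_out(commands=[[-1,0,12,0,0,0],[-1.5,0,27,0,0,0],[-1.5,0,42,0,0,0],[-1.5,0,57,0,0,0],[-1.5,0,72,0,0,0],[-1.5,0,87,0,0,0],[-1.5,0,100,0,0,0],[-1.5,0,100,0,0,0],[-1.5,0,100,0,0,0],[-1.5,0,100,0,0,0]])

```text
clock: 15.72
tool_pos: [0.4768, -0.2081, 0.1145]
eef_rot: [[0.009, 0.883, 0.47], [1.0, -0.008, -0.004], [-0.0, 0.47, -0.883]]
ft_force: [0.2, 0.3, -0.3]
gripper_width: 0.502
```

Emit:
carry_out(commands=[[0,0,0,0,0,0],[0,0,0,0,0,0],[0,0,0,0,0,0],[0,0,0,0,0,0],[0,0,0,0,0,0],[0,0,0,0,0,0]], jaw=1, newtons=40)

```text
clock: 16.48
tool_pos: [0.4756, -0.2083, 0.1135]
eef_rot: [[0.011, 0.884, 0.468], [1.0, -0.01, -0.005], [0.0, 0.468, -0.884]]
ft_force: [-5.2, -1.2, 4.9]
gripper_width: 0.089
```

Run:
```python
from h import *
R=frame(-.55,28);g=np.array([.4763,-.2069,.1132]);go(g,R)
p,d=cams.capture("side");t,d2=cams.capture("top")
cv2.imwrite("pics/s8.png",np.hstack([cv2.resize(p[150:330,150:330],(400,400),interpolation=cv2.INTER_CUBIC),cv2.resize(t[210:310,150:250],(400,400),interpolation=cv2.INTER_CUBIC)]))
```

```text
p0 [ 0.4756 -0.2083  0.1135] shift [1.4 0.5 0.6] turn [-0.11  0.01 -0.06] grip 0.08899488034391338 F [-5.2072 -1.213   4.9315] t 16.475
```

View pics/s8.png

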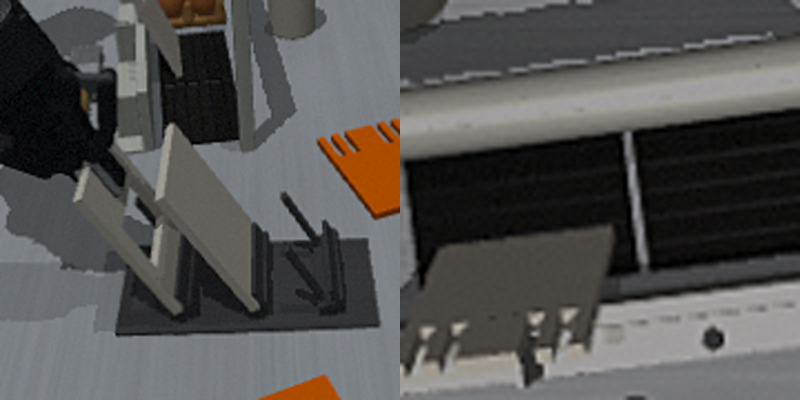

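Left half: the window plate's top band is between the pads at (105,175). Right half: the comb stands on the left mat with teeth up, its lower edge from (425,245) to (615,228). I draw out the window plate.

Emit:
carry_out(commands=[[0,0,-4,0,0,0],[0,0,-10,0,0,0],[0,0,-18,0,0,0],[0,0,-27,0,0,0],[0,0,-40,0,0,0],[0,0,-55,0,0,0],[0,0,-70,0,0,0],[0,0,-85,0,0,0],[0,0,-100,0,0,0],[0,0,-115,0,0,0],[0,0,-130,0,0,0],[0,0,-140,0,0,0],[0,0,-140,0,0,0],[0,0,-140,0,0,0]])

```text
clock: 18.32
tool_pos: [0.4108, -0.2075, 0.2372]
eef_rot: [[0.009, 0.883, 0.469], [1.0, -0.008, -0.004], [0.001, 0.469, -0.883]]
ft_force: [-0.1, 0.1, -1.4]
gripper_width: 0.088
```

Run:
```python
from h import *
p,R=place(-.1335,.012,.1,tilt=19.5);print(p);go(p,R)
d=np.load("pics/t7.npy"); d=cams.capture("top")[1];T=cloud("top",d)
# comb fit in upstand frame, front face
P=T[255:305,140:215].reshape(-1,3);a=np.radians(YU);X=np.array([np.cos(a),np.sin(a),0]);Y=np.array([-X[1],X[0],0])
q=np.c_[(P-O)@X,(P-O)@Y,P[:,2]]*1000
m=(abs(q[:,1])<60)&(q[:,2]>8);q=q[m]
for i in range(4):
    A=np.c_[q[:,1],q[:,2],np.ones(len(q))];k=np.linalg.lstsq(A,q[:,0],rcond=None)[0];e=q[:,0]-A@k
    if i<3:q=q[abs(e)<(12,6,3)[i]]
print(len(q),"yaw err",np.degrees(np.arctan(k[0])),"tilt",-np.degrees(np.arctan(k[1])),"front x at z5",k[1]*5+k[2],"y",np.percentile(q[:,1],[.5,99.5]),"z",np.percentile(q[:,2],[.5,99.5]),e.std())
```

```text
[0.4491 0.0676 0.196 ]
p0 [ 0.4108 -0.2075  0.2372] shift [275.4  12.2  53.3] turn [ 8.49  2.84 -6.55] grip 0.08818415464249159 F [-0.0952  0.1256 -1.4024] t 18.325
1283 yaw err -0.29296203509327995 tilt 22.963088772687478 front x at z5 40.368213243797285 y [-52.4121  47.5253] z [  8.8008 137.5009] 1.125236736752484
```

Emit:
carry_out(commands=[[30,3,2,0.9,0.3,-0.7],[65,7,4,1.9,0.6,-1.5],[100,11,6,3,1,-2.3],[135,15,9,4,1.4,-3.2],[170,19,11,5.1,1.7,-4],[205,23,13,6.2,2.1,-4.8],[240,27,16,7.3,2.5,-5.7],[265,30,17,8.2,2.7,-6.3],[275.4,31,18,8.5,2.8,-6.5],[275.4,22,35,8.5,2.8,-6.5],[275.4,12.2,53.3,8.5,2.8,-6.5],[275.4,12.2,53.3,8.5,2.8,-6.5],[275.4,12.2,53.3,8.5,2.8,-6.5]])

```text
clock: 20.0
tool_pos: [0.4496, 0.0672, 0.1967]
eef_rot: [[-0.113, 0.936, 0.332], [0.994, 0.107, 0.037], [-0.001, 0.334, -0.943]]
ft_force: [-0.2, 0.5, -0.6]
gripper_width: 0.088
```

Run:
```python
from h import *
p,R=place(-.1335,.003,.003,tilt=19.5);go(p,R)
```

```text
p0 [0.4496 0.0672 0.1967] shift [ 0.6 -9.1 94.5] turn [ 0.01  0.06 -0.08] grip 0.08755870508929946 F [-0.1761  0.4681 -0.6011] t 20.0
```

Emit:
carry_out(commands=[[0.3,-1,15,0,0,0],[0.5,-2,30,0,0,0],[0.5,-4,45,0,0,0],[0.5,-5,60,0,0,0],[0.5,-6.5,75,0,0,0],[0.5,-8,83,0,0,0],[0.5,-9,90,0,0,0],[0.5,-9,94,0,0,0],[0.5,-9,94,0,0,0],[0.5,-9,94,0,0,0]])

```text
clock: 21.25
tool_pos: [0.4721, 0.0705, 0.1049]
eef_rot: [[-0.114, 0.936, 0.332], [0.993, 0.108, 0.038], [-0.001, 0.334, -0.943]]
ft_force: [0.4, -0.8, -1.6]
gripper_width: 0.089
```

Emit:
carry_out(commands=[[0,-0.5,1,0,0,0],[0,-1,2,0,0,0],[0,-1.5,2.5,0,0,0],[0,-1.5,2.5,0,0,0]])

```text
clock: 21.75
tool_pos: [0.4713, 0.0705, 0.1018]
eef_rot: [[-0.114, 0.937, 0.332], [0.993, 0.108, 0.038], [-0.0, 0.334, -0.943]]
ft_force: [-0.0, -0.2, -0.8]
gripper_width: 0.088
```

Emit:
carry_out(commands=[[0,-0.7,0,0,0,0],[0,-1.5,0,0,0,0],[0,-1.5,0.7,0,0,0],[0,-1.5,1.2,0,0,0],[0,-1.5,1.2,0,0,0]])

```text
clock: 22.38
tool_pos: [0.4708, 0.0703, 0.1014]
eef_rot: [[-0.114, 0.936, 0.333], [0.993, 0.108, 0.037], [-0.001, 0.335, -0.942]]
ft_force: [-7.6, -1.0, 16.8]
gripper_width: 0.086
```

Run:
```python
from h import *
p,R=place(-.1335,0,0,tilt=19.5);go(p,R)
```

```text
p0 [0.4708 0.0703 0.1014] shift [-0.2 -0.3 -0.5] turn [ 0.09  0.06 -0.04] grip 0.08649941586856862 F [-7.5664 -1.0315 16.7573] t 22.375
```

Emit:
carry_out(commands=[[0,-0.5,-1,0,0,0],[0,-1.2,-1,0,0,0],[0,-2,-0.8,0,0,0],[0,-2,-0.8,0,0,0]])

```text
clock: 22.88
tool_pos: [0.4697, 0.0701, 0.1013]
eef_rot: [[-0.114, 0.935, 0.334], [0.993, 0.108, 0.038], [-0.001, 0.337, -0.942]]
ft_force: [-1.6, -0.5, 8.6]
gripper_width: 0.084
```

Emit:
carry_out(commands=[[0,0,0,0,0,0],[0,0,0,0,0,0],[0,0,0,0,0,0],[0,0,0,0,0,0],[0,0,0,0,0,0]], jaw=0.4)

```text
clock: 23.5
tool_pos: [0.4681, 0.0701, 0.1001]
eef_rot: [[-0.114, 0.937, 0.331], [0.993, 0.108, 0.038], [-0.001, 0.333, -0.943]]
ft_force: [0.6, -0.1, 0.4]
gripper_width: 0.303
```

Emit:
carry_out(commands=[[0,0,-5,0,0,0],[0,0,-15,0,0,0],[0,0,-30,0,0,0],[0,0,-50,0,0,0],[0,0,-75,0,0,0],[0,0,-100,0,0,0],[0,0,-130,0,0,0],[0,-40,-150,0,0,0],[0,-80,-170,0,0,0],[0,-80,-170,0,0,0],[0,-80,-170,0,0,0]])

```text
clock: 24.88
tool_pos: [0.3378, 0.055, 0.2348]
eef_rot: [[-0.114, 0.936, 0.334], [0.994, 0.107, 0.037], [-0.001, 0.336, -0.942]]
ft_force: [0.9, 0.4, 0.2]
gripper_width: 0.298
```

Run:
```python
from h import *
p,_=cams.capture("side");t,d=cams.capture("top");T=cloud("top",d)
cv2.imwrite("pics/f.png",np.hstack([cv2.resize(p[90:240,170:320],(400,400),interpolation=cv2.INTER_CUBIC),cv2.resize(t[175:345,110:280],(400,400),interpolation=cv2.INTER_CUBIC)]))
a=np.radians(YU);X=np.array([np.cos(a),np.sin(a),0]);Y=np.array([-X[1],X[0],0])
for n,c in(("comb",-2),("win",-132)):
    P=T[245:305,100:275].reshape(-1,3);q=np.c_[(P-O)@X,(P-O)@Y,P[:,2]]*1000
    q=q[(abs(q[:,1]-c)<60)&(q[:,2]>8)&(q[:,0]<60)&(q[:,2]<150)]
    q=q[(abs(q[:,0]-(40-.4*q[:,2]))<15)]
    for i in range(4):
        A=np.c_[q[:,1],q[:,2],np.ones(len(q))];k=np.linalg.lstsq(A,q[:,0],rcond=None)[0];e=q[:,0]-A@k
        if i<3:q=q[abs(e)<(9,5,3)[i]]
    print(n,len(q),"yaw err",np.degrees(np.arctan(k[0])),"tilt",-np.degrees(np.arctan(k[1])),"front x at z5,y",k@[c,5,1],"y",np.percentile(q[:,1],[.5,99.5]),"z",np.percentile(q[:,2],[.5,99.5]),e.std())
print(monitor.get_state()["tool_pos"],monitor.get_state()["clock"])
```

```text
comb 1286 yaw err -0.22935685550069929 tilt 22.889059378779276 front x at z5,y 40.33417167425525 y [-52.3855  47.455 ] z [  9.0885 137.2656] 1.1213238590866725
win 1076 yaw err 0.07326617620630571 tilt 20.214776763693486 front x at z5,y 35.568260070469165 y [-182.781   -82.8524] z [  8.7791 140.1265] 1.0387881221925641
[0.3378 0.0551 0.2342] 24.975
```

View pics/f.png

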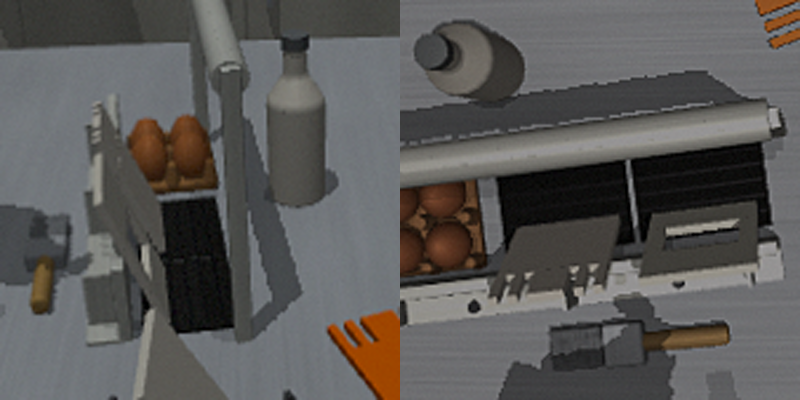

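```bash
python3 -c "
from h import *
print(workorder.close_job())"
```

```text
the job is handed in; nothing more can be done
None
```

Both plates are out of the rack and leaning on the upstand, and the job was handed in at about 25 s of robot time. The comb plate is on the left-hand mat with its teeth up. The window plate is on the right-hand mat, the same way up as in the rack.

My last depth-image fit and pictures showed:

| Plate | Tilt from vertical | Out of square to upstand | Position along its mat |
|---|---|---|---|
| Comb | about 23° | about 0.2° | about 2.5 mm off centre |
| Window | about 20° | about 0.1° | about 1 mm off centre |

- **Resting:** The lower edges lie well inside the mats. The fitted foot positions match plates resting on the upstand's top edge.
- **Comb tilt:** The comb leans about 3° more than the nominal 20°. I judged that within "roughly 20 degrees" and left it.
- **Bystanders and arm:** By eye, the eggs, bottle and brush stayed where they were. The plain plate stayed in the rack. The highest wrist force reported at the end of any move was about 17 N, and the gripper was clear of everything at hand-in.

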